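# Clear the plate eraser and hold its sprung cover half open

### The job

The imaging-plate eraser has to be opened so that its lamps can be wiped: first take the aluminium step wedge off its cover and lay it flat on its base inside the blue tray. Then raise the cover, which has an orange handle, to about 45 degrees open and keep holding it there: it springs shut if let go, so finish with the robot still holding it at that angle. Leave the mug, the canister and the computer mouse where they are.

Things in the scene. Friction and masses are not known exactly. Their poses are not given: they have to be found in the camera images.
- eraser: Grey box with black cover, fixed to the bench: 240 mm deep (x), 220 mm wide (y), plus a black fixed hump behind (+x), 70 mm deep, 112 mm high. Origin: centre of the box's underside on the bench; its -x side is the front, facing the robot. The closed cover's flat top is 112 mm above the bench, from 125 mm in front of the origin to 120 mm behind it.
- cover (a joint): Opening angle of the cover, rad: 0 = closed (level), grows as the front edge rises; 0.785 = 45 degrees; stop at 1.5. A spring and its weight (about 0.45 kg) always push it shut: about 5 N up at the handle starts it; at 45 degrees it takes about 7 N along the handle's arc, or 14 N straight up.
- cover_handle (a point): Middle of the orange handle's round bar: 12 mm diameter, 110 mm long, parallel to the hinge (eraser's y), a post at each end. Cover closed: centre line 157 mm above the bench (45 mm above the cover's top), 100 mm in front of the eraser's origin. Moves with the cover; its z is the cover's normal. Pinched from above, the bar can turn between the pads.
- cover_hinge (a point): Middle of the cover's hinge axis (along the eraser's y axis), at the far edge of the box, 120 mm behind the eraser's origin and 100 mm above the bench. The handle's bar is 220 mm in front of this and 57 mm above it when closed.
- wedge: Loose bare-aluminium step wedge, about 0.15 kg, 100 mm long (x), 30 mm wide (y), five 20 mm steps rising along its +x: 6, 12, 18, 24, 30 mm high. Origin at the centre of its underside. It starts flat on the closed cover, turned up to about 70 degrees to the eraser.
- wedge_grip (a point): Point on the wedge's length axis near its centre of mass, 15 mm from its origin towards the high end and 22 mm above its underside; with the TCP here the fingers can pinch the 30 mm width (along the wedge's y).
- tray: Shallow blue open tray fixed to the bench to the left or to the right of the eraser: 180 mm (x) by 150 mm (y) outside, 22 mm high, walls and floor 5 mm thick. Origin at the centre of its underside on the bench.
- mug: White mug, 76 mm wide, 90 mm high, on the other side of the eraser from the tray; leave it. Origin at the centre of its underside.
- canister: White and green round canister, 70 mm in diameter, 130 mm high; leave it. Origin at the centre of its underside.
- mouse: Black wireless computer mouse, 100 by 58 by 26 mm; leave it. Origin at the centre of its underside.
Things that resemble listed ones, but are neither listed nor needed, are in the scene too. Of the things that look like the wedge, the smaller one is meant. Several things have the shape of the tray; the one meant has the colours described above.

How it is judged (in metres and radians):
On the way, in this order (a step that is already met when the one before it is completed fails the run):
1. the step wedge lies flat in the tray, let go, with the cover still closed (x of wedge in the frame of tray between -0.08 and 0.08 m and y of wedge in the frame of tray between -0.065 and 0.065 m and z of wedge in the frame of tray between 0 and 0.01 m and angle between wedge's own z axis and vertical below 0.12 rad and contact force between the fingers and wedge below 0.1 N and linear speed of wedge below 0.02 m/s and value of joint cover below 0.15 rad), for 0.2 s.
2. the robot holds the cover about 45 degrees open (value of joint cover between 0.645 and 0.925 rad and contact force between any of the fingers, the arm and eraser above 1 N), for 0.3 s.
At the end, for the whole second after the job is handed in: The cover stands still between 37 and 53 degrees open (0.645 to 0.925 rad), held by the robot (more than 1 N between robot and eraser), and the step wedge lies flat on the tray's floor, let go and at rest (all of step 2 and velocity of joint cover between -0.05 and 0.05 rad/s and x of wedge in the frame of tray between -0.08 and 0.08 m and y of wedge in the frame of tray between -0.065 and 0.065 m and z of wedge in the frame of tray between 0 and 0.01 m and angle between wedge's own z axis and vertical below 0.12 rad and contact force between the fingers and wedge below 0.1 N and linear speed of wedge below 0.02 m/s); the arm keeps its last pose, push and grip.
It fails at once if the cover is lifted (more than 0.15 rad) while the wedge is not in the tray (value of joint cover above 0.15 rad and not (x of wedge in the frame of tray between -0.08 and 0.08 m and y of wedge in the frame of tray between -0.065 and 0.065 m and z of wedge in the frame of tray between 0 and 0.01 m and angle between wedge's own z axis and vertical below 0.12 rad)).
It fails at once if the mug is moved more than 30 mm or knocked over (distance of mug from where it was at the start of the episode above 0.03 m or angle between mug's own z axis and vertical above 0.4 rad).
It fails at once if the canister is moved more than 30 mm or knocked over (distance of canister from where it was at the start of the episode above 0.03 m or angle between canister's own z axis and vertical above 0.4 rad).
It fails at once if the mouse is moved more than 30 mm or knocked over (distance of mouse from where it was at the start of the episode above 0.03 m or angle between mouse's own z axis and vertical above 0.4 rad).
It also fails if it takes over 58 s, if anything falls off the work surface, if the arm or the gripper's body presses on something with over 40 N, if the wrist force passes 120 N, or if a joint passes its speed limit or range.

### The arm

A 6-joint arm with a two-finger parallel gripper is mounted at the origin on the work surface. World frame = base frame: x ahead of the robot, y to its left, z up, the work surface at z = 0. Lengths are in m, angles in degrees, forces in N, time in s.
With the tool pointing down it reaches from about 0.35 to 0.8 m from the base axis. Payload 7.3 kg.
Tool frame: the origin (TCP) lies between the finger pads, 19 mm behind the fingertips; this is the grasp point; z points along the fingers, y is the line along which they close (so a half turn about z gives the same grasp; the last joint's range is limited). The gripper opens to 85 mm and grips with 20 to 120 N. Pads are 22 mm wide; open, the fingers measure 114 mm over their backs; the gripper's body (76 mm by 85 mm) begins 54 mm behind the grasp point. The pads swing forward as they close: fully open they stand 13 mm farther back than shut.
Start: joints at [61.077, 19.595, 87.324, -0, 73.075, -8.365], TCP at [0.184, 0.492, 0.25] pointing down, gripper open.
Joint ranges: [-145.02, 145.02], [-44.19, 115.74], [2.07, 154.8], [-57.11, 237.11], [16.16, 152.29], [-177.93, 177.93]. Speed limits (degrees/s): [147.25, 147.25, 180, 180, 180, 180].

### API

Orientations are given as [roll, pitch, yaw] about the fixed x, y, z axes, in that order (R = Rz(yaw) Ry(pitch) Rx(roll)).
In Python, from rig import manip, optics, ticket gives the robot as it stands. The module is installed in compiled form; this text tells all that it offers.
- The arm moves only by the shell command python3 -m inch 'ROWS'. ROWS is JSON, one flat list of numbers, 7 for each row, row after row: the shift along the world's x, y, z each as a share of 5 cm, from -1 to 1, then the turn, a rotation vector about the world's x, y, z each as a share of 0.5 rad, from -1 to 1, then the opening, from 0 (shut) to 1 (fully open). A call has 1 to 8 rows; each row shifts and turns the commanded pose from where the row before left it; what a row does not reach is not made up. A row lasts 1/12 s, in which the tool goes at most 41.7 mm and 7.16 degrees, less where a joint would pass 70% of its speed; a pose out of reach is approached as far as the arm can. A call with a number of a shift or a turn outside -1 to 1 is refused whole. A call with a gripper value outside its range is refused whole. The fingers move at their own pace and stop on an object; the grip force is fixed at half the most. Time passes only in rows, so rows that do not move let the fingers close. It gives the time, the measured TCP pose, the force, the opening and the grip force at its end, in the units of the state.
- manip.get_state(): the state, without advancing time (a new reading comes with each control period).
- optics.capture(name): name is "scene" or "top" or "wrist"; returns (picture, depth): 420x560x3 uint8, red, green, blue; 420x560 float32, m along the optical axis (not along the pixel's ray), 0 where there is no reading.
- optics.camera_params(name): a dict with "K" (3x3 intrinsics, pixels), "extrinsics" (4x4, takes a point from camera to world coordinates); the wrist camera has in their place "tool_from_camera" (4x4, takes a point from camera to tool coordinates, whose origin is the TCP and whose axes are the flange's). Camera axes: x right, y down, z forward; pixel columns grow to the right and rows downward; lengths in m; the calibration is good to about 2 mm. A picture is of the moment at which its call begins: read the wrist's pose just before it. camera_params takes no time and is no camera call.
- ticket.close_job(): hands the job in; it is judged then, once.
The state is a dict: "t": time; "joints": joint angles; "joint_vel": joint speeds; "tau": joint torques, N m; "tcp_pos": TCP position; "tcp_rot": TCP orientation; "ft_force": force on the tool from outside, world axes, zero at the start; "moment": the same for the moment, N m; "opening": opening from 0.0 (shut) to 1.0 (fully open); "gripper_force": force on a finger pad.
Only numpy, scipy, OpenCV 4.12 (cv2) and the standard library are available. Lean on these libraries where they do the work, as an engineer would, in place of code of your own. Each camera call takes 0.05 s, during which the arm holds its last target. There are 200 camera calls.

## Working session

There is one attempt and no reset: what is moved stays moved. The work goes in short steps, Python scripts to look and compute and a shell command to move; the robot and the scene stay as the last step left them, time stands still between calls to the robot, and variables do not carry over. Pictures are saved under pics/ and viewed, at most 10 in all, crops included, and the job is handed in when it is done.

```bash
mkdir -p pics; cat > h.py <<'E'
import numpy as np, cv2
from rig import manip, optics, ticket
def cap(n,f=None):
    p,d=optics.capture(n)
    if f: cv2.imwrite('pics/'+f,cv2.cvtColor(p,cv2.COLOR_RGB2BGR))
    return p,d
def cloud(n,d):
    c=optics.camera_params(n);K=c['K'];E=np.array(c['extrinsics'])
    v,u=np.mgrid[0:420,0:560]
    P=np.stack([(u-K[0][2])/K[0][0]*d,(v-K[1][2])/K[1][1]*d,d],-1)
    return P@E[:3,:3].T+E[:3,3]
E
python3 - <<'E'
from h import *
for n in('top','scene'):
    p,d=cap(n,n+'0.png');np.savez(n+'0.npz',p=p,d=d)
    print(n,np.round(optics.camera_params(n)['K'],1).tolist(),np.round(optics.camera_params(n)['extrinsics'],3).tolist(),(d==0).mean())
print(manip.get_state())
E
```

```text
top [[424.5, 0.0, 277.5], [0.0, 424.5, 203.5], [0.0, 0.0, 1.0]] [[-0.022, -0.971, 0.238, 0.246], [-1.0, 0.021, -0.01, 0.008], [0.005, -0.238, -0.971, 1.073], [0.0, 0.0, 0.0, 1.0]] 0.0040391156462585035
scene [[484.6, 0.0, 286.7], [0.0, 484.6, 204.3], [0.0, 0.0, 1.0]] [[-0.486, 0.693, -0.532, 1.232], [0.874, 0.38, -0.304, 0.437], [-0.009, -0.612, -0.791, 1.277], [0.0, 0.0, 0.0, 1.0]] 0.003958333333333334
{'t': 0.1, 'joints': array([ 6.10785351e+01,  1.96327098e+01,  8.73706808e+01, -1.99136588e-03,
        7.30715176e+01, -8.36599572e+00]), 'joint_vel': array([ 0.01934434, -0.03993675, -0.20827975, -0.03293072,  0.01572289,
        0.00024491]), 'tau': array([ 1.14843479e-03, -4.34450126e+01, -2.46490949e+01, -2.12855593e-04,
        4.73953187e-03, -1.34284315e-05]), 'tcp_pos': array([0.18417962, 0.49130374, 0.24939957]), 'tcp_rot': array([-1.79925612e+02, -9.01478055e-03,  1.59445106e+02]), 'ft_force': array([-0.19609259,  0.31540122,  0.15330192]), 'moment': array([ 0.01373263, -0.03803694,  0.01330509]), 'gripper_force': 0.0, 'opening': 1.000298694510611}
```

View pics/top0.png

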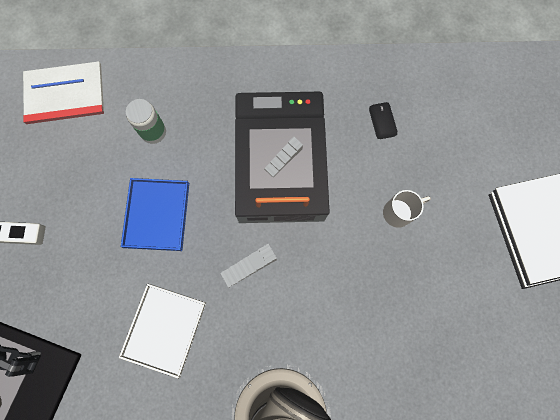

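View pics/scene0.png

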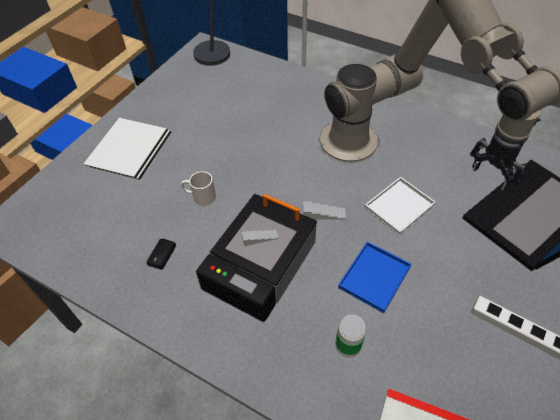

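The top view shows these candidates:
- **Wedge:** (283,157) on the cover, or a larger look-alike on the bench at (248,265). I choose the smaller one on the cover.
- **Tray:** blue at (156,214), or white at (163,330). I choose the blue one.
- **Other items:** handle at (283,200), canister (145,118), mouse (383,120), mug (407,206).

Next I measure their positions and check the wedge in a close crop.

```bash
python3 - <<'E'
from h import *
z=np.load('top0.npz');p,d=z['p'],z['d'];W=cloud('top',d)
hsv=cv2.cvtColor(p,cv2.COLOR_RGB2HSV);H,S,V=[hsv[...,i].astype(int) for i in range(3)]
def rep(n,m,w=W):
    P=w[m];r=cv2.minAreaRect((P[:,:2]*1000).astype(np.float32));print(n,m.sum(),'rect',np.round(r[0],1),np.round(r[1],1),round(r[2],1),'z',np.round(np.percentile(P[:,2],[2,25,50,75,98]),4));return P
blue=(H>105)&(H<125)&(S>150);blue[:,:110]=0;blue[:,200:]=0;blue[:170]=0;blue[255:]=0
rep('tray',blue)
org=(H<15)&(S>150)&(V>120);org[:, :250]=0;org[:,320:]=0;P=rep('handle',org&(W[...,2]>.14));
# handle ray to plane z=.163 (top)
box=np.zeros_like(org);box[85:225,230:335]=1
rep('cover',box&(W[...,2]>.105)&(W[...,2]<.118)&(V<70))
up=np.zeros_like(org);up[130:185,255:310]=1
P=rep('wedge',up&(W[...,2]>.1155))
c=P.mean(0)
q=P[:,:2]-c[:2];u=np.linalg.svd(q,full_matrices=0)[2][0]
if np.corrcoef(q@u,P[:,2])[0,1]<0:u=-u
print('c',c,'yaw',np.degrees(np.arctan2(u[1],u[0])))
s=q@u;print(np.percentile(s,[0,1,99,100]))
for b in np.linspace(s.min(),s.max(),11)[:-1]:
    k=(s>=b)&(s<b+.01);print(round(b,3),k.sum(),np.round(np.median(P[k],0),4))
for n,zr in(('mug',(slice(185,230),slice(380,435))),('can',(slice(95,145),slice(120,168))),('bigwedge',(slice(240,290),slice(215,280)))):
    m=np.zeros_like(org);m[zr]=1;rep(n,m&(W[...,2]>.008))
cr=cv2.resize(p[120:230,225:340],None,fx=5,fy=5,interpolation=cv2.INTER_CUBIC)
cv2.imwrite('pics/crop.png',cr[...,::-1])
E
```

```text
tray 3908 rect [434.4 183.3] [468.2 214.3] 67.6 z [0.0011 0.0038 0.0053 0.007  0.0239]
handle 210 rect [374.2 -30.4] [240.3 116.7] 9.4 z [0.1564 0.1596 0.1607 0.162  0.1642]
cover 5525 rect [612.6 -12.1] [316.6 219.2] 0.1 z [0.107  0.11   0.1113 0.1125 0.1149]
wedge 660 rect [456.8 -25.8] [417.7 129.7] 2.7 z [0.1157 0.1203 0.1285 0.1363 1.0735]
c [ 0.58577871 -0.01838488  0.14953504] yaw 169.60133109936322
[-0.07923466 -0.06636407  0.33872791  0.33872791]
-0.079 5 [ 0.6552 -0.0607  0.1163]
-0.037 86 [ 0.6146 -0.0416  0.1381]
0.004 77 [ 0.578  -0.0057  0.1232]
0.046 4 [ 0.5351 -0.0106  0.1157]
0.088 0 [nan nan nan]
0.13 0 [nan nan nan]
0.172 0 [nan nan nan]
0.213 0 [nan nan nan]
0.255 0 [nan nan nan]
0.297 0 [nan nan nan]
mug 887 rect [ 369.7 -189. ] [ 74.7 458.4] 41.4 z [0.0092 0.0355 0.061  0.0818 0.0919]
can 1187 rect [486.6 191.7] [601.5  70.1] 30.8 z [0.0136 0.0701 0.1193 0.1296 0.1333]
bigwedge 920 rect [304.7  48.9] [142.4 136.9] 28.8 z [0.0083 0.017  0.0261 0.035  0.0444]
  return _methods._mean(a, axis=axis, dtype=dtype,
  ret = um.true_divide(
```

View pics/crop.png

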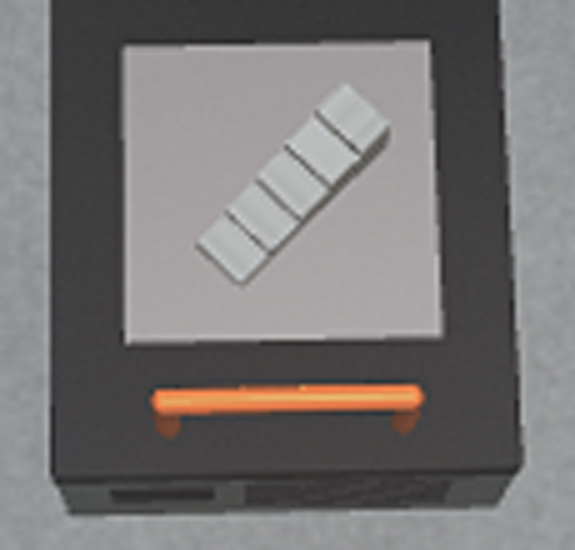

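The crop shows the five-step wedge, high end at the upper right (px ≈ (298,141)) and low end at (269,173). Zero-depth pixels spoiled the fits above, so I redo them with clean masks and rays.

```bash
cat >> h.py <<'E'
def ray(n,uv,z):
    c=optics.camera_params(n);K=np.array(c['K']);E=np.array(c['extrinsics'])
    r=E[:3,:3]@np.linalg.solve(K,[uv[0],uv[1],1]);return E[:3,3]+r*(z-E[2,3])/r[2]
E
python3 - <<'E'
from h import *
z=np.load('top0.npz');p,d=z['p'],z['d'];W=cloud('top',d);ok=d>0
hsv=cv2.cvtColor(p,cv2.COLOR_RGB2HSV);H,S,V=[hsv[...,i].astype(int) for i in range(3)]
def rep(n,m,zs,lo=-1,hi=2):
    m=(m&ok&(W[...,2]>lo)&(W[...,2]<hi)).astype(np.uint8)
    k,l,st,_=cv2.connectedComponentsWithStats(m);i=1+np.argmax(st[1:,4]);m=l==i
    P=W[m];r=cv2.minAreaRect((P[:,:2]*1000).astype(np.float32))
    uv=np.argwhere(m)[:,::-1];Q=np.array([ray('top',q,zs)[:2] for q in uv])
    r2=cv2.minAreaRect((Q*1000).astype(np.float32))
    print(n,m.sum(),'cloud',np.round(r[0],1),np.round(r[1],1),round(r[2],1),'plane',np.round(r2[0],1),np.round(r2[1],1),round(r2[2],1),'medz',np.median(P[:,2]).round(4));return P
def roi(a,b,c,e):
    m=np.zeros(p.shape[:2],bool);m[a:b,c:e]=1;return m
blue=(H>105)&(H<125)&(S>150)&roi(170,255,110,200)
rep('tray',blue,.022)
rep('handle',(H<15)&(S>150)&(V>120)&roi(190,210,250,320),.161,.150)
rep('cover',roi(85,225,230,335)&(V<75),.112,.105,.12)
rep('mug',roi(185,230,380,435),.09,.06)
rep('can',roi(95,145,120,168),.13,.11)
f=lambda x,y,z:ray('top',(225+(x-2)/5,120+(y-2)/5),z)[:2]
a,b=f(347,83,.142),f(390,128,.142);c,e=f(197,245,.118),f(240,285,.118)
hi,lo=(a+b)/2,(c+e)/2;u=hi-lo
print('corners',a,b,c,e,'len',np.linalg.norm(u),'wid',np.linalg.norm(a-b),np.linalg.norm(c-e))
yaw=np.arctan2(u[1],u[0]);o=(hi+lo)/2;u/=np.linalg.norm(u)
P=rep('wedge',roi(125,185,255,310),.13,.1165,.16)
print('origin',o,'yaw',np.degrees(yaw),'grip',o+.015*u)
P=P[:,:2];n=np.array([-u[1],u[0]]);q=P-o
print('along',np.percentile(q@u,[1,99]),'across',np.percentile(q@n,[1,50,99]))
E
```

```text
Traceback (most recent call last):
  File "h.py", line 13, in ray
    c=optics.camera_params(n);K=np.array(c['K']);E=np.array(c['extrinsics'])
ValueError: time passes only in moves, steps and waits
```

Results:
- **Eraser:** yaw ≈ 0, bar at (0.480, -0.0125).
- **Wedge:** yaw -46°, grip point (0.601, -0.029, 0.134).
- **Tray:** centre (0.486, 0.309), yaw -4°.

I move above the wedge, turning -25.5° on the way.

```bash
python3 -m inch '[0.4,-0.5,0,0,0,-0.055,1, 0.417,-0.52,0,0,0,-0.055,1, 0.417,-0.52,0,0,0,-0.055,1, 0.417,-0.52,0,0,0,-0.055,1, 0.417,-0.52,0,0,0,-0.055,1, 0.417,-0.52,0,0,0,-0.055,1, 0.417,-0.52,0,0,0,-0.055,1, 0.417,-0.52,0,0,0,-0.055,1]'
python3 -m inch '[0.417,-0.52,0,0,0,-0.055,1, 0.417,-0.52,0,0,0,-0.055,1, 0.417,-0.52,0,0,0,-0.055,1, 0.417,-0.52,0,0,0,-0.055,1, 0.417,-0.52,0,0,0,-0.055,1, 0.417,-0.52,0,0,0,-0.055,1, 0.417,-0.52,0,0,0,-0.055,1, 0.417,-0.52,0,0,0,-0.055,1]'
python3 -m inch '[0.417,-0.52,0,0,0,0,1, 0.417,-0.52,0,0,0,0,1, 0.417,-0.52,0,0,0,0,1, 0.417,-0.52,0,0,0,0,1, 0,0,0,0,0,0,1, 0,0,0,0,0,0,1]'
python3 - <<'E'
from h import *
s=manip.get_state();p,d=cap('wrist','w1.png')
c=optics.camera_params('wrist');print(s['tcp_pos'],s['tcp_rot'],np.round(c['tool_from_camera'],3).tolist())
E
```

```text
t: 0.77
tcp_pos: [0.3508, 0.2831, 0.2498]
tcp_rot: [-180.0, -0.0, 146.8]
ft_force: [0.5, -0.0, -0.2]
opening: 1.001
gripper_force: 0.0
t: 1.43
tcp_pos: [0.5177, 0.075, 0.2497]
tcp_rot: [-180.0, -0.0, 134.1]
ft_force: [0.3, 1.3, -0.7]
opening: 1.002
gripper_force: 0.0
t: 1.93
tcp_pos: [0.6007, -0.0288, 0.2487]
tcp_rot: [-179.9, -0.1, 134.1]
ft_force: [0.3, -0.0, -0.0]
opening: 1.0
gripper_force: 0.0
[ 0.60070664 -0.02883215  0.2487352 ] [-1.79942536e+02 -9.17788110e-02  1.34083453e+02] [[0.0, -0.96, -0.28, 0.073], [1.0, 0.0, 0.0, -0.0], [0.0, -0.28, 0.96, -0.124], [0.0, 0.0, 0.0, 1.0]]
```

View pics/w1.png

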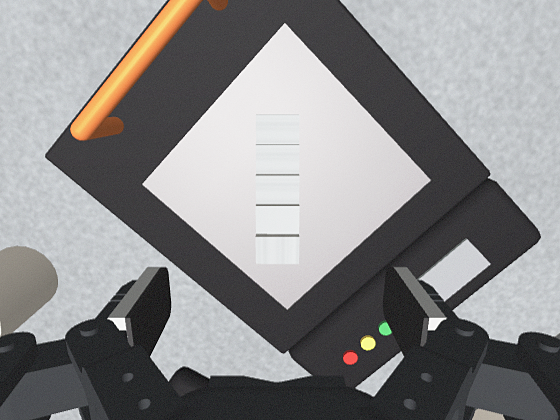

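The wedge sits square and centred between the fingers (columns 256–299). Next: descend and grip.

```bash
python3 -m inch '[0,0,-0.4,0,0,0,1, 0,0,-0.5,0,0,0,1, 0,0,-0.5,0,0,0,1, 0,0,-0.4,0,0,0,1, 0,0,-0.3,0,0,0,1, 0,0,-0.18,0,0,0,1, 0,0,0,0,0,0,1, 0,0,0,0,0,0,1]'
python3 -m inch '[0,0,0,0,0,0,0, 0,0,0,0,0,0,0, 0,0,0,0,0,0,0, 0,0,0,0,0,0,0, 0,0,0,0,0,0,0, 0,0,0,0,0,0,0, 0,0,0,0,0,0,0, 0,0,0,0,0,0,0]'
```

```text
t: 2.65
tcp_pos: [0.6003, -0.0267, 0.1365]
tcp_rot: [180.0, -0.0, 134.3]
ft_force: [0.4, -0.8, 0.6]
opening: 0.997
gripper_force: 0.0
t: 3.32
tcp_pos: [0.6007, -0.0275, 0.1368]
tcp_rot: [180.0, 0.0, 134.2]
ft_force: [-2.1, -0.5, 6.6]
opening: 0.332
gripper_force: 61.7
```

```bash
python3 -m inch '[0,0,0.1,0,0,0,0, 0,0,0.3,0,0,0,0, 0,0,0.4,0,0,0,0, 0,0,0.4,0,0,0,0, 0,0,0.4,0,0,0,0, 0,0,0.3,0,0,0,0, 0,0,0.1,0,0,0,0, 0,0,0,0,0,0,0]'
python3 -m inch '[-0.144,0.4,0,0,0,-0.105,0, -0.144,0.4,0,0,0,-0.105,0, -0.144,0.4,0,0,0,-0.105,0, -0.144,0.4,0,0,0,-0.105,0, -0.144,0.4,0,0,0,-0.105,0, -0.144,0.4,0,0,0,-0.105,0, -0.144,0.4,0,0,0,-0.105,0, -0.144,0.4,0,0,0,-0.105,0]'
python3 -m inch '[-0.144,0.4,0,0,0,-0.105,0, -0.144,0.4,0,0,0,-0.105,0, -0.144,0.4,0,0,0,-0.105,0, -0.144,0.4,0,0,0,-0.105,0, -0.144,0.4,0,0,0,-0.105,0, -0.144,0.4,0,0,0,-0.105,0, -0.144,0.4,0,0,0,-0.105,0, -0.144,0.4,0,0,0,-0.105,0]'
python3 -m inch '[0,0,0,0,0,0,0, 0,0,0,0,0,0,0]'
python3 - <<'E'
from h import *
cap('wrist','w2.png')
E
```

```text
t: 3.98
tcp_pos: [0.601, -0.0275, 0.2371]
tcp_rot: [179.9, 0.1, 134.2]
ft_force: [0.2, -0.8, -2.2]
opening: 0.333
gripper_force: 60.9
t: 4.65
tcp_pos: [0.5417, 0.1334, 0.2343]
tcp_rot: [-179.8, -0.0, 110.0]
ft_force: [0.4, 0.1, -2.4]
opening: 0.335
gripper_force: 60.9
t: 5.32
tcp_pos: [0.4842, 0.2933, 0.2343]
tcp_rot: [-179.9, 0.1, 86.0]
ft_force: [0.8, -0.1, -2.0]
opening: 0.332
gripper_force: 61.0
t: 5.48
tcp_pos: [0.4843, 0.2931, 0.2345]
tcp_rot: [-179.9, 0.1, 86.3]
ft_force: [-0.3, 0.3, -1.9]
opening: 0.332
gripper_force: 61.0
```

View pics/w2.png

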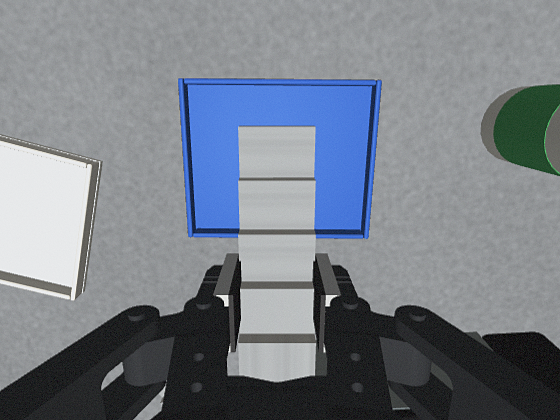

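The wedge hangs level over the blue tray and square to it. I lower it to about 0.034 m, then feel for the floor.

```bash
python3 -m inch '[0,0,-0.4,0,0,0,0, 0,0,-0.7,0,0,0,0, 0,0,-0.7,0,0,0,0, 0,0,-0.7,0,0,0,0, 0,0,-0.6,0,0,0,0, 0,0,-0.5,0,0,0,0, 0,0,-0.3,0,0,0,0, 0,0,-0.1,0,0,0,0]'
python3 -m inch '[0,0,-0.02,0,0,0,0, 0,0,0,0,0,0,0, 0,0,0,0,0,0,0]'
```

```text
t: 6.2
tcp_pos: [0.4839, 0.2906, 0.0327]
tcp_rot: [-179.7, 0.2, 86.1]
ft_force: [-1.0, -0.5, -0.5]
opening: 0.33
gripper_force: 60.9
t: 6.45
tcp_pos: [0.4862, 0.2926, 0.0362]
tcp_rot: [179.9, -0.1, 86.1]
ft_force: [-0.3, 0.6, -1.4]
opening: 0.335
gripper_force: 60.9
```

```bash
python3 -m inch '[0,0,-0.04,0,0,0,0, 0,0,-0.03,0,0,0,0, 0,0,0,0,0,0,0, 0,0,0,0,0,0,0]'
python3 -m inch '[0,0,-0.03,0,0,0,0, 0,0,0,0,0,0,0, 0,0,0,0,0,0,0]'
```

```text
t: 6.78
tcp_pos: [0.4854, 0.2927, 0.0318]
tcp_rot: [180.0, -0.0, 86.1]
ft_force: [-0.6, -0.7, -2.1]
opening: 0.333
gripper_force: 60.9
t: 7.03
tcp_pos: [0.4854, 0.2927, 0.0301]
tcp_rot: [180.0, -0.0, 86.1]
ft_force: [0.7, -0.2, -0.1]
opening: 0.332
gripper_force: 61.0
```

Contact is starting: the weight reading has gone from -2 N to about 0. I release with a partial opening and retreat.

```bash
python3 -m inch '[0,0,-0.01,0,0,0,0, 0,0,0,0,0,0,0.4, 0,0,0,0,0,0,0.5, 0,0,0,0,0,0,0.65, 0,0,0,0,0,0,0.65, 0,0,0,0,0,0,0.65, 0,0,0,0,0,0,0.65]'
python3 -m inch '[0,0,0.2,0,0,0,0.65, 0,0,0.4,0,0,0,0.65, 0,0,0.7,0,0,0,0.65, 0,0,0.7,0,0,0,0.65, 0,0,0.7,0,0,0,0.65, 0,0,0.7,0,0,0,0.65, 0,0,0.5,0,0,0,0.65, 0,0,0,0,0,0,0.65]'
python3 - <<'E'
from h import *
s=manip.get_state();p,d=cap('wrist','w3.png')
T=np.eye(4);from scipy.spatial.transform import Rotation as R
T[:3,:3]=R.from_euler('xyz',s['tcp_rot'],degrees=True).as_matrix();T[:3,3]=s['tcp_pos']
c=optics.camera_params('wrist');K=c['K'];T=T@np.array(c['tool_from_camera'])
v,u=np.mgrid[0:420,0:560]
P=np.stack([(u-K[0][2])/K[0][0]*d,(v-K[1][2])/K[1][1]*d,d],-1)@T[:3,:3].T+T[:3,3]
S=cv2.cvtColor(p,cv2.COLOR_RGB2HSV)[...,1]
m=(d>0)&(S<60)&(abs(P[...,0]-.486)<.08)&(abs(P[...,1]-.309)<.07)&(P[...,2]>.005)&(P[...,2]<.05)
Q=P[m]
for a in np.arange(.24,.38,.01):
    k=(Q[:,1]>=a)&(Q[:,1]<a+.01)
    if k.sum()>30: print(round(a,2),k.sum(),np.round(np.percentile(Q[k],[5,50,95],axis=0)[:,[0,2]].T,4).tolist())
E
```

```text
t: 7.62
tcp_pos: [0.4853, 0.2926, 0.0295]
tcp_rot: [180.0, 0.0, 86.1]
ft_force: [-0.6, 0.3, -0.2]
opening: 0.651
gripper_force: 0.0
t: 8.28
tcp_pos: [0.4875, 0.2936, 0.2316]
tcp_rot: [179.4, -0.3, 86.1]
ft_force: [0.3, 0.3, 1.5]
opening: 0.655
gripper_force: 0.0
0.25 125 [[0.4696, 0.4845, 0.4959], [0.034, 0.0348, 0.0359]]
0.26 328 [[0.4694, 0.4828, 0.4962], [0.0339, 0.035, 0.0362]]
0.27 385 [[0.4701, 0.4837, 0.4969], [0.028, 0.0341, 0.0359]]
0.28 333 [[0.4708, 0.4843, 0.4976], [0.0278, 0.029, 0.0303]]
0.29 381 [[0.4713, 0.4845, 0.4978], [0.0221, 0.0279, 0.03]]
0.3 338 [[0.472, 0.4853, 0.499], [0.0218, 0.023, 0.0241]]
0.31 378 [[0.4721, 0.4858, 0.4992], [0.0162, 0.0222, 0.0242]]
0.32 341 [[0.473, 0.4864, 0.4996], [0.0159, 0.017, 0.0182]]
0.33 363 [[0.4735, 0.487, 0.5002], [0.0104, 0.016, 0.0179]]
0.34 353 [[0.4741, 0.4877, 0.501], [0.0097, 0.011, 0.0123]]
0.35 208 [[0.4745, 0.4867, 0.5011], [0.0099, 0.011, 0.0122]]
```

View pics/w3.png

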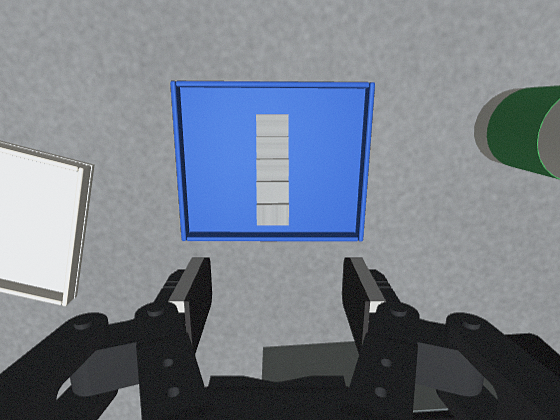

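The wedge lies flat in the tray, its steps at 11 to 35 mm above the bench on the 5 mm floor. Next is the handle at (0.480, -0.0125, 0.157).

```bash
python3 -m inch '[-0.02,-0.4,0,0,0,0.017,0.65, -0.02,-0.7,0,0,0,0.017,0.65, -0.02,-0.75,0,0,0,0.017,0.65, -0.02,-0.75,0,0,0,0.017,0.65, -0.02,-0.75,0,0,0,0.017,0.65, -0.02,-0.75,0,0,0,0.017,0.65, -0.02,-0.75,0,0,0,0.017,0.65, -0.02,-0.75,0,0,0,0.017,0.65]'
python3 -m inch '[0,-0.4,0,0,0,0,0.65, 0,-0.12,0,0,0,0,0.65, 0,0,0,0,0,0,0.65, 0,0,-0.3,0,0,0,0.65, 0,0,0,0,0,0,0.65, 0,0,0,0,0,0,0.65]'
python3 - <<'E'
from h import *
s=manip.get_state();p,d=cap('wrist','w4.png')
T=np.eye(4);from scipy.spatial.transform import Rotation as R
T[:3,:3]=R.from_euler('xyz',s['tcp_rot'],degrees=True).as_matrix();T[:3,3]=s['tcp_pos']
c=optics.camera_params('wrist');K=c['K'];T=T@np.array(c['tool_from_camera'])
v,u=np.mgrid[0:420,0:560]
P=np.stack([(u-K[0][2])/K[0][0]*d,(v-K[1][2])/K[1][1]*d,d],-1)@T[:3,:3].T+T[:3,3]
h=cv2.cvtColor(p,cv2.COLOR_RGB2HSV).astype(int)
m=(d>0)&(h[...,0]<15)&(h[...,1]>150)&(P[...,2]>.148)&(P[...,2]<.2)
print(m.sum(),np.round(np.percentile(P[m],[1,50,99],axis=0),4).tolist(),s['tcp_pos'])
E
```

```text
t: 9.0
tcp_pos: [0.4761, 0.011, 0.2236]
tcp_rot: [-179.9, -0.0, 90.0]
ft_force: [0.5, 0.1, -0.9]
opening: 0.649
gripper_force: 0.0
t: 9.5
tcp_pos: [0.4766, -0.0121, 0.2088]
tcp_rot: [-179.9, -0.0, 90.1]
ft_force: [0.1, -1.2, -0.3]
opening: 0.647
gripper_force: 0.0
3228 [[0.4738, -0.0693, 0.1572], [0.4809, -0.0032, 0.1611], [0.4851, 0.0475, 0.1632]] [ 0.47661137 -0.01207237  0.20883602]
```

View pics/w4.png

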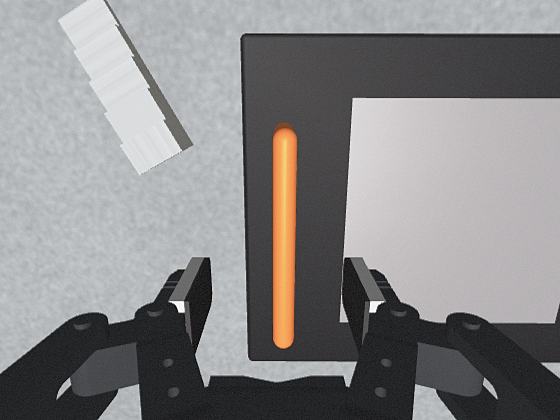

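The bar (columns 273–297) lies between the pads, at x ≈ 0.480. I shift +3 mm, lower and close.

```bash
python3 -m inch '[0.07,0,-0.3,0,0,0,0.65, 0,0,-0.35,0,0,0,0.65, 0,0,-0.28,0,0,0,0.65, 0,0,-0.1,0,0,0,0.65, 0,0,0,0,0,0,0.65, 0,0,0,0,0,0,0.4, 0,0,0,0,0,0,0, 0,0,0,0,0,0,0]'
python3 -m inch '[0,0,0,0,0,0,0, 0,0,0,0,0,0,0, 0,0,0,0,0,0,0, 0,0,0,0,0,0,0, 0,0,0,0,0,0,0]'
```

```text
t: 10.22
tcp_pos: [0.4813, -0.0134, 0.159]
tcp_rot: [179.9, 0.0, 90.0]
ft_force: [-0.4, -0.4, -0.5]
opening: 0.227
gripper_force: 0.0
t: 10.63
tcp_pos: [0.4802, -0.0134, 0.1587]
tcp_rot: [-180.0, 0.0, 90.0]
ft_force: [-4.4, -0.1, 6.0]
opening: 0.112
gripper_force: 58.5
```

Bar gripped. I follow the arc about the hinge at 2.5° per row, and check after 20°.

```bash
python3 -m inch '[0.057,0,0.189,0,0,0,0, 0.057,0,0.189,0,0,0,0, 0.075,0,0.184,0,0,0,0, 0.075,0,0.184,0,0,0,0, 0.09,0,0.176,0,0,0,0, 0.09,0,0.176,0,0,0,0, 0.105,0,0.168,0,0,0,0, 0.105,0,0.168,0,0,0,0]'
```

```text
t: 11.3
tcp_pos: [0.5103, -0.0134, 0.2286]
tcp_rot: [-179.5, -0.0, 90.0]
ft_force: [-7.8, -2.2, -4.9]
opening: 0.113
gripper_force: 58.3
```

```bash
python3 -m inch '[0.119,0,0.159,0,0,0,0, 0.119,0,0.159,0,0,0,0, 0.133,0,0.147,0,0,0,0, 0.133,0,0.147,0,0,0,0, 0.145,0,0.135,0,0,0,0, 0.145,0,0.135,0,0,0,0, 0.156,0,0.122,0,0,0,0, 0.156,0,0.122,0,0,0,0]'
python3 -m inch '[0.166,0,0.108,0,0,0,0, 0.166,0,0.108,0,0,0,0, 0,0,0,0,0,0,0, 0,0,0,0,0,0,0, 0,0,0,0,0,0,0, 0,0,0,0,0,0,0]'
python3 - <<'E'
from h import *
s=manip.get_state();x,_,z=s['tcp_pos']
print('bar angle',np.degrees(np.arctan2(z-.1,.7-x))-14.5,np.hypot(z-.1,.7-x))
p,d=cap('scene');W=cloud('scene',d)
h=cv2.cvtColor(p,cv2.COLOR_RGB2HSV).astype(int)
m=(d>0)&(h[...,0]<15)&(h[...,1]>150)&(W[...,2]>.1)&(abs(W[...,1])<.12)&(W[...,0]>.4)&(W[...,0]<.7)
print(m.sum(),np.round(np.median(W[m],0),4))
# cover plane: panel points
m=(d>0)&(W[...,0]>.54)&(W[...,0]<.69)&(abs(W[...,1]+.012)<.1)&(W[...,2]>.1)
k=W[m]; 
for a in(.56,.60,.64,.68):
    q=k[abs(k[:,0]-a)<.006];print(a,len(q),np.round(np.percentile(q[:,2],[25,50,75]),3) if len(q) else '')
cv2.imwrite('pics/s5.png',p[...,::-1])
E
```

```text
t: 11.97
tcp_pos: [0.5637, -0.0135, 0.2873]
tcp_rot: [-179.3, 0.0, 90.0]
ft_force: [-22.1, 0.1, 13.8]
opening: 0.115
gripper_force: 58.6
t: 12.47
tcp_pos: [0.5812, -0.0135, 0.2999]
tcp_rot: [-179.6, 0.1, 90.0]
ft_force: [-22.1, -0.3, 20.1]
opening: 0.115
gripper_force: 60.3
bar angle 44.78226262044578 0.23248247023100638
142 [0.5809 0.0232 0.2934]
0.56 342 [0.249 0.256 0.616]
0.6 1184 [0.217 0.437 0.629]
0.64 556 [0.173 0.178 0.368]
0.68 395 [0.135 0.138 0.141]
```

View pics/s5.png

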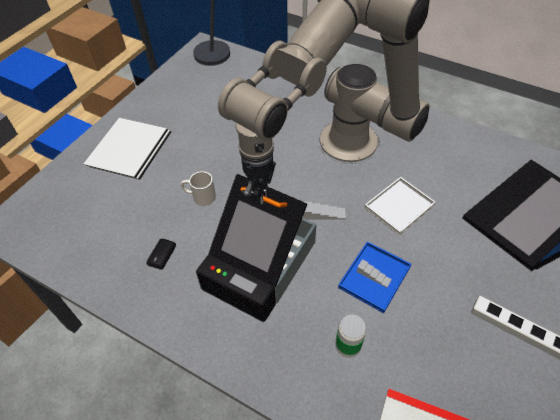

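The scene view shows the cover raised in the gripper (bar at about (265,198)) and the wedge flat in the tray at (375,275). The cover's slope is close to 1, so about 45°. I let it settle, check that it stays still, and hand in.

```bash
python3 -m inch '[0,0,0,0,0,0,0, 0,0,0,0,0,0,0, 0,0,0,0,0,0,0, 0,0,0,0,0,0,0, 0,0,0,0,0,0,0, 0,0,0,0,0,0,0, 0,0,0,0,0,0,0, 0,0,0,0,0,0,0]'
python3 -c "
from h import *
p,d=cap('scene');W=cloud('scene',d);h=cv2.cvtColor(p,cv2.COLOR_RGB2HSV).astype(int)
m=(d>0)&(h[...,0]<15)&(h[...,1]>150)&(W[...,2]>.1)&(abs(W[...,1])<.12)&(W[...,0]>.4)&(W[...,0]<.7)
q=np.median(W[m],0);print(q,manip.get_state()['tcp_pos'])
if abs(q[2]-.2934)<.004: print(ticket.close_job())"
```

```text
t: 13.18
tcp_pos: [0.5812, -0.0135, 0.2998]
tcp_rot: [-179.6, 0.0, 90.0]
ft_force: [-22.6, 1.0, 21.0]
opening: 0.114
gripper_force: 60.3
[0.580444   0.02273995 0.2937337 ] [ 0.58121926 -0.01350046  0.29985418]
the job is handed in; nothing more can be done
None
```

I handed the job in at about 13 s: the wedge lies flat in the blue tray, and the gripper is holding the cover steady at about 45°; the hand-in returned no verdict.

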